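Pin the microscope boom

ROBOT

A 6-joint arm with a two-finger parallel gripper is mounted at the origin on the work surface. World frame = base frame: x ahead of the robot, y to its left, z up, the work surface at z = 0. Lengths are in m, angles in rad, forces in N, time in s.
With the tool pointing down it reaches from about 0.275 to 1 m from the base axis. Payload 8.4 kg.
Tool frame: the origin (TCP) lies on the centre line of the jaws, within the pads' length; the fingertips stand 17 mm ahead of it and the grasp point (between the pads) lies 2 mm behind it (bot.tcp_to_tips is the z of the fingertips in the tool frame, in m); z points along the fingers, y is the line along which they close (so a half turn about z gives the same grasp; the last joint's range is limited). The gripper opens to 85 mm and grips with 20 to 120 N. Pads are 22 mm wide; open, the fingers measure 114 mm over their backs; the gripper's body (76 mm by 85 mm) begins 54 mm behind the grasp point. The pads swing forward as they close: fully open they stand 13 mm farther back than shut.
Start: joints at [1.334, 0.353, 1.633, -0, 1.155, -0.002], TCP at [0.145, 0.608, 0.248] pointing down, gripper open.
Joint ranges: [-2.63, 2.63], [-0.92, 2.1], [0.06, 2.66], [-1.3, 4.44], [0, 2.69], [-3.02, 3.02]. Speed limits (rad/s): [2.22, 2.22, 2.79, 3.14, 3.14, 3.14].

INTERFACE

Orientations are given as a unit quaternion [x, y, z, w].
In Python, from workcell import bot, hand, kinematics, get_obs, vision, hand_in gives the robot as it stands. The module is installed in compiled form; this text tells all that it offers. Calls block until the motion is done:
- bot.reach(position, orientation): joint-space move of the TCP to a pose.
- bot.servo_line(position, ori=None, velocity=0.15): straight line of the TCP; ori=None keeps the orientation; velocity is the mean speed in m/s.
- bot.goto_joints(angles): joint-space move.
- hand.move_gripper(opening, strength=None): finger opening in m; strength is the grip in N (None keeps the last); returns when the fingers have stopped.
- bot.dwell(seconds).
- kinematics.solve_ik(position, orientation): joint angles nearest the present ones, or None.
- get_obs(): the state.
- vision.read_camera(name): name is "side" or "top"; returns a dict with "frame" (400x640x3 uint8, red, green, blue), "intrinsics" (3x3 intrinsics, pixels), "view" (4x4, takes a point from world to camera coordinates). Camera axes: x right, y down, z forward; pixel columns grow to the right and rows downward; lengths in m; the calibration is good to about 2 mm. A picture is of the moment at which its call begins. There is no depth.
A pose or a line that the arm cannot do raises bot.IKError and nothing moves.
- hand_in(): hands the job in; it is judged then, once.
The state is a dict: "time_s": time; "joint_pos": joint angles; "joint_vel": joint speeds; "joint_efforts": joint torques, N m; "position": TCP position; "orientation": TCP orientation; "wrist_force": force on the tool from outside, world axes, zero at the start; "ft_torque": the same for the moment, N m; "gripper_width": finger opening in m; "grip_force": force on a finger pad.
Only numpy, scipy, OpenCV 4.12 (cv2) and the standard library are available. Lean on these libraries where they do the work, as an engineer would, in place of code of your own. Each camera call takes 0.05 s, during which the arm holds its last target. There are 200 camera calls.

TASK

Secure the microscope's boom: take the looped pin from the rack and push it down through the cross hole near the free end of the boom until its flange sits on the boom, with its loop still raised and pointing out past the boom's end. Then swing the loop down over the boom's end until its outer bar is below the underside of the boom. Leave the other two pins in the rack.

Things in the scene. Friction and masses are not known exactly. Their poses are not given: they have to be found in the camera images.
- pin_grip (a point): Steel pin, 220 g, upright in a rack: the only one with a hinged wire loop. Point: middle of its grip tab (22 mm along x, 18 mm along y: grip across y; top 14 mm above), 42 mm above the underside of its 34 mm flange, under which a 9.4 mm stem with a pointed tip reaches 40 mm down. z up the pin, x level to where the loop stands out. Keep fingertips within 19 mm below this point, clear of the loop.
- loop_bar (a point): Middle of the outer bar of the pin's wire loop. The loop is 60 mm wide, of 5 mm wire, open inside; the bar is 75 mm from its hinge, which runs along the pin's y, 33 mm below the grip point. With the pin home the hinge is 9 mm above the boom's top.
- loop (a joint): Swing of the loop about its hinge, rad: starts raised at -0.35 to -0.15; 0 level, 1.3 fully down (stop). Its sprung eyes grip the hinge, so it stays at any angle; about 0.5 N on the bar moves it. With the pin home, the bar is wholly below the boom's underside from 0.52 on; a press straight down on the bar, kept about 48 mm beyond the boom's end, brings it there.
- cross_hole (a point): Centre of the upper mouth of the vertical 18 mm countersunk through hole in the microscope stand's flat steel boom, in its flat top 120 mm above the table. Boom level, 36 mm wide, 26 mm thick, free space beneath and beyond. z up, x level along the boom to its free end, 20 mm from this point. Fixed; a 247 mm high column stands 190 mm away towards -x.
- knob_pin_grip (a point): Middle of the black ball (28 mm) on top of another pin in the rack, without a loop; 42 mm above its flange's underside. The rack is a white block 300 x 100 mm, 55 mm high, with the three pins in a row 100 mm apart, in any order. Leave this one.
- eye_pin_grip (a point): Middle of the fixed upright ring (42 mm) on top of a third pin in the rack, with no hinged loop; 42 mm above its flange's underside. Leave it
There are look-alikes about, which are no part of the job. Leave any orange or pink look-alike of the part that bears pin_grip alone.

How it is judged:
By the outcome, as a careful person would: the job done as asked, in the order asked, and still so for the second after the job is handed in, with the robot touching nothing.
It also fails if it takes over 51 s, if anything falls off the work surface, if the arm or the gripper's body presses on something with over 40 N, if the wrist force passes 120 N, or if a joint passes its speed limit or range.

## Working session

There is one attempt and no reset: what is moved stays moved. The work goes in short steps, each a Python script; the robot and the scene stay as the last script left them, time stands still between calls to the robot, and variables do not carry over. Pictures are saved under pics/ and viewed, at most 10 in all, crops included, and the job is handed in when it is done.

```bash
mkdir -p pics; python3 - <<'E'
from workcell import bot, hand, kinematics, get_obs, vision
import cv2, numpy as np, pickle
d={}
for n in("side","top"):
    c=vision.read_camera(n); d[n]=c
    cv2.imwrite(f"pics/{n}0.png",c["frame"][:,:,::-1])
    V=np.array(c["view"]); print(n,c["intrinsics"],V.round(4).tolist(), (-V[:3,:3].T@V[:3,3]).round(3))
pickle.dump(d,open("c0.pkl","wb"))
print(get_obs()["time_s"], bot.tcp_to_tips, get_obs()["orientation"])
E
```

```text
side [[394.12221019   0.         324.6181595 ]
 [  0.         394.12221019 200.16170083]
 [  0.           0.           1.        ]] [[0.8528, -0.522, 0.0172, -0.4733], [-0.2567, -0.4476, -0.8566, 0.1558], [0.4548, 0.7261, -0.5157, 0.8589], [0.0, 0.0, 0.0, 1.0]] [ 0.053 -0.801  0.585]
top [[429.57061334   0.         321.88028015]
 [  0.         429.57061334 203.88971792]
 [  0.           0.           1.        ]] [[0.0212, -0.9997, 0.0115, -0.2074], [-0.9934, -0.0224, -0.1124, 0.4695], [0.1127, -0.0091, -0.9936, 1.0729], [0.0, 0.0, 0.0, 1.0]] [ 0.35  -0.187  1.121]
0.1 0.017 [ 1.17107039e-01  9.93119082e-01 -6.50730412e-04 -8.34482537e-05]
```

View pics/side0.png

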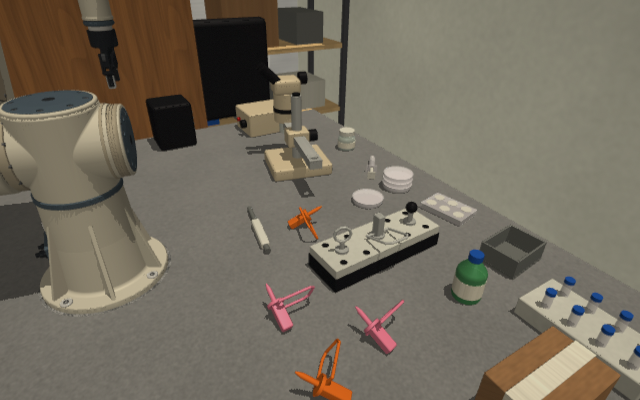

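View pics/top0.png

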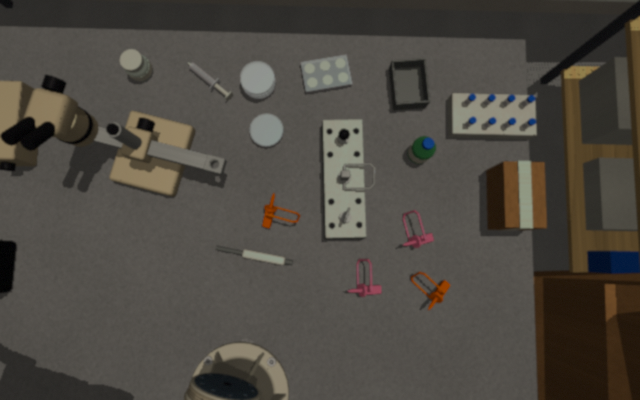

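Candidates with a loop:
- Steel pin, middle of the rack: side (379,225), top (345,175).
- Orange look-alikes: top (270,212) and (437,290).
- Pink look-alikes: top (417,240) and (367,290).
- Other rack pins: ring at side (342,238), black ball at side (411,208).

I choose the steel middle pin. The boom's free end is at top (222,162) and its hole at top (215,163). One close crop will check this.

```bash
python3 - <<'E'
import pickle,cv2,numpy as np
d=pickle.load(open("c0.pkl","rb"))
def crop(n,x,y,w,h,k):
    return cv2.resize(d[n]["frame"][y:y+h,x:x+w,::-1],None,fx=k,fy=k,interpolation=cv2.INTER_CUBIC)
def br(a): return np.clip(a.astype(float)*1.3,0,255).astype(np.uint8)
a=np.hstack([crop("top",325,150,60,50,6.6666),crop("side",350,200,60,50,6.66666)][:2])
b=np.hstack([crop("top",180,135,60,40,6.66666),crop("side",275,125,60,40,6.66666)])
cv2.imwrite("pics/crop0.png",br(np.vstack([a,b]))); print(a.shape,b.shape)
E
```

```text
(333, 800, 3) (267, 800, 3)
```

View pics/crop0.png

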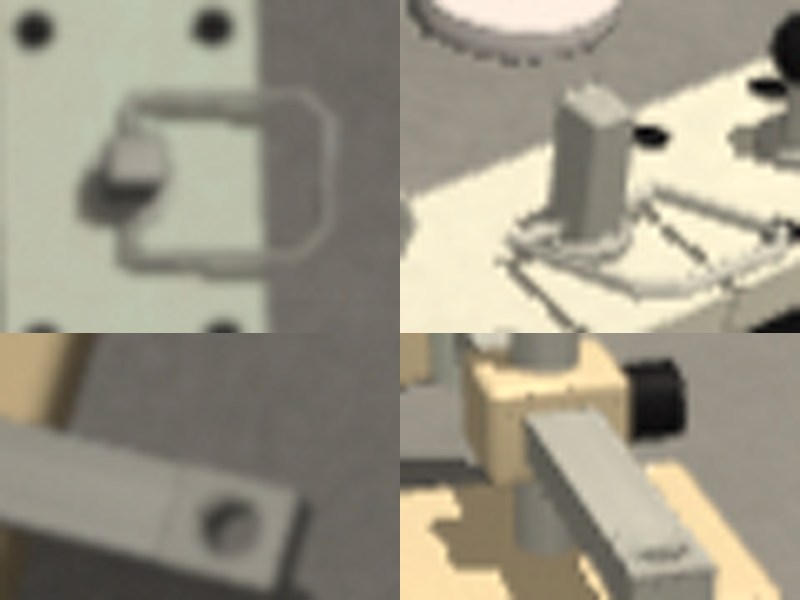

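The crop confirms the choice: the middle steel pin has a flat tab and a hinged wire loop pointing towards top-image +x. Its tab top is at top (345,173.5) and side (379,214.6), and the loop bar's middle is at top (374,176) and side (400,239). The boom's hole is at top (214,164) and side (314,157.5). Next I fit the poses.

```bash
cat > h.py <<'E'
import numpy as np, cv2, pickle
from scipy.optimize import least_squares
from scipy.spatial.transform import Rotation as R
def proj(c,p):
    q=np.array(c["view"])[:3]@np.append(p,1); q=np.array(c["intrinsics"])@q; return q[:2]/q[2]
def ray(c,uv,z):
    V=np.array(c["view"]);o=-V[:3,:3].T@V[:3,3]
    d=V[:3,:3].T@np.linalg.solve(np.array(c["intrinsics"]),[*uv,1]); return o+d*(z-o[2])/d[2]
def down(yaw,flip=0):
    "tool down, tool y along pin y, for pin x at yaw"
    y=np.array([-np.sin(yaw),np.cos(yaw),0])*(-1 if flip else 1); z=np.array([0,0,-1.])
    return R.from_matrix(np.c_[np.cross(y,z),y,z]).as_quat()
def ax(yaw): return np.array([np.cos(yaw),np.sin(yaw),0])
E
python3 - <<'E'
from h import *
from workcell import kinematics
d=pickle.load(open("c0.pkl","rb")); T,S=d["top"],d["side"]
k=20/3
f=lambda X,Y,x0,y0,ox=0,oy=0:np.array([(X-ox+.5)/k-.5+x0,(Y-oy+.5)/k-.5+y0])
tt=f(136,155,325,150); ts=f(596,102,350,200,400); bt=f(328,178,325,150); bs=f(737,265,350,200,400)
ht=f(230,527,180,135,0,333); hs=f(663,552,275,125,400,333)
print("tab",ray(T,tt,.111).round(4),ray(S,ts,.111).round(4))
print("hole",ray(T,ht,.12).round(4),ray(S,hs,.12).round(4))
def bar(p): return np.array([p[0],p[1],.064])+.075*(np.cos(p[3])*ax(p[2])-np.sin(p[3])*np.array([0,0,1]))
r=lambda p:np.r_[proj(T,[*p[:2],.111])-tt,proj(S,[*p[:2],.111])-ts,proj(T,bar(p))-bt,proj(S,bar(p))-bs]
s=least_squares(r,[.4,-.2,-1.57,-.25]); print("pin",s.x.round(4),s.fun.round(2))
# boom direction from top-surface edges
e=[f(*q,180,135,0,333) for q in((0,420),(300,487),(0,523),(275,587))]
w=[ray(T,q,.12) for q in e]
for a,b in((0,1),(2,3)): v=w[b]-w[a]; print("boom yaw",np.arctan2(v[1],v[0]).round(4))
print("end mid",((w[1]+w[3])/2).round(4),"endwidth",np.linalg.norm(w[1]-w[3]).round(4))
# side edges for yaw: long edge right of top face
g=[ray(S,f(*q,275,125,400,333),.12) for q in((605,412),(715,565),(525,422),(633,575))]
for a,b in((0,1),(2,3)): v=g[b]-g[a]; print("boom yaw side",np.arctan2(v[1],v[0]).round(4))
yb=-1.79
for fl in(0,1):
    for p,y in((s.x[:2],s.x[2]),(ray(T,ht,.12)[:2],yb)):
        for z in(.098,.30): 
            q=kinematics.solve_ik([*p,z],down(y,fl)); print(fl,z,None if q is None else np.round(q,2))
q=kinematics.solve_ik([.1,.42,.35],[0.117,.9931,0,0]); print(q)
E
```

```text
tab [ 0.5404 -0.2499  0.111 ] [ 0.5418 -0.2475  0.111 ]
hole [0.5534 0.0606 0.12  ] [0.5576 0.0646 0.12  ]
pin [ 0.5403 -0.2505 -1.5769 -0.3674] [ 0.25  0.04  0.33  0.84 -0.37 -1.06 -1.    0.39]
boom yaw -1.7701
boom yaw -1.7786
end mid [0.5503 0.0401 0.12  ] endwidth 0.0369
boom yaw side -1.8133
boom yaw side -1.7921
0 0.098 [-0.44  0.49  1.81 -0.    0.84 -0.43]
0 0.3 [-0.44  0.26  1.64 -0.    1.24 -0.43]
0 0.098 [ 0.11  0.44  1.9  -0.    0.8   0.33]
0 0.3 [ 0.11  0.2   1.72 -0.    1.22  0.33]
1 0.098 [-0.44  0.49  1.81 -0.    0.84  2.71]
1 0.3 [-0.44  0.26  1.64 -0.    1.24  2.71]
1 0.098 [ 0.11  0.44  1.9  -0.    0.8  -2.82]
1 0.3 [ 0.11  0.2   1.72 -0.    1.22 -2.82]
[ 1.33357883e+00 -5.30323049e-02  1.88813926e+00 -4.44089210e-16
  1.30648570e+00 -2.67284077e-03]
```

```bash
cat > s1.py <<'E'
from h import *
from workcell import bot, hand, kinematics, get_obs, vision
p=np.array([.541,-.249]); y=-1.577
bot.reach([.1,.42,.35],get_obs()["orientation"])
bot.reach([*p,.24],down(y))
hand.move_gripper(.05,40)
bot.servo_line([*p,.099],velocity=.12)
o=get_obs(); print(o["position"].round(4),o["wrist_force"].round(2),o["time_s"])
hand.move_gripper(.0,60); bot.dwell(.2)
o=get_obs(); print("grip",o["gripper_width"],o["grip_force"],o["wrist_force"].round(2))
bot.servo_line([*p,.27],velocity=.15)
o=get_obs(); print("lift",o["gripper_width"],o["grip_force"],o["wrist_force"].round(2),o["ft_torque"].round(3))
h=np.array([.555,.0625])
bot.reach([*h,.27],down(-1.78))
bot.servo_line([*h,.225],velocity=.15); bot.dwell(.3)
o=get_obs(); print(o["position"].round(4),o["time_s"])
d={n:vision.read_camera(n) for n in("side","top")}; pickle.dump(d,open("c1.pkl","wb"))
k=4
def crop(n,c,w=100,h=100):
    x,yy=int(c[0]-w/2),int(c[1]-h/2); print(n,x,yy)
    return cv2.resize(d[n]["frame"][yy:yy+h,x:x+w,::-1],None,fx=k,fy=k,interpolation=cv2.INTER_CUBIC)
im=np.hstack([crop(n,proj(d[n],[*h,.16])) for n in("top","side")])
cv2.imwrite("pics/hover.png",np.clip(im*1.4,0,255).astype(np.uint8))
E
python3 s1.py
```

```text
[ 0.5415 -0.2492  0.0998] [0.06 0.45 0.87] 5.5917
grip 0.01709186134998163 58.83382201194763 [-1.06  1.21  6.1 ]
lift 0.017057766448370863 58.49114656448364 [-0.26  0.36 -1.83] [ 0.009 -0.019  0.009]
[0.5555 0.0625 0.2259] 9.4167
top 159 109
side 263 94
```

View pics/hover.png

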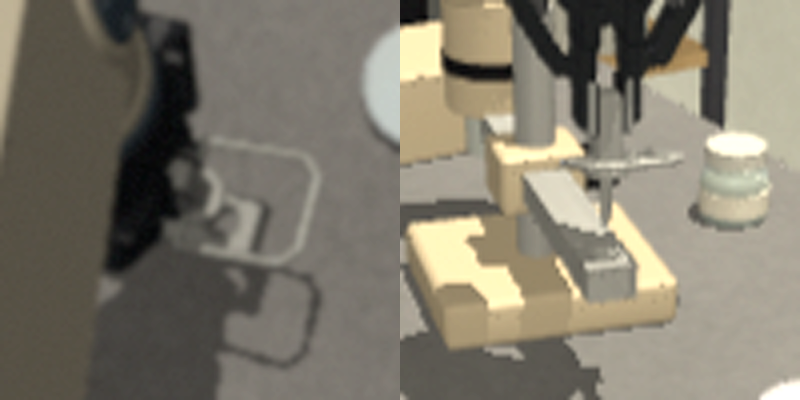

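```bash
python3 - <<'E'
from h import *
d=pickle.load(open("c1.pkl","rb")); T,S=d["top"],d["side"]
k=10
def crop(c,x,y,w,h): return np.clip(1.4*cv2.resize(c["frame"][y:y+h,x:x+w,::-1],None,fx=k,fy=k,interpolation=cv2.INTER_CUBIC),0,255).astype(np.uint8)
a=crop(T,202,138,40,40); b=crop(S,294,128,40,40)
yaw=-1.78; h=np.array([.5555,.0625]); z=np.array([0,0,1]); 
ex=ax(yaw); ey=np.cross(z,ex)
def dot(im,c,x,y,p,col):
    u=(proj(c,p)-[x,y]+.5)*k-.5; cv2.circle(im,tuple(int(v) for v in u),3,col,-1)
for im,c,x,y in((a,T,202,138),(b,S,294,128)):
    H=np.array([*h,.12])
    for q in(H,H+.02*ex+.018*ey,H+.02*ex-.018*ey): dot(im,c,x,y,q,(0,255,0))
    P=np.array([*h,.2231])
    dot(im,c,x,y,P-.082*z,(0,0,255))
    hg=P-.033*z
    for s in(-1,1):
        for t in(.02,.06): dot(im,c,x,y,hg+s*.0275*ey+t*(np.cos(.367)*ex+np.sin(.367)*z),(0,0,255))
    dot(im,c,x,y,hg+.075*(np.cos(.367)*ex+np.sin(.367)*z),(0,0,255))
cv2.imwrite("pics/ov.png",np.hstack([a,b]))
E
```

```text
(no output)
```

View pics/ov.png

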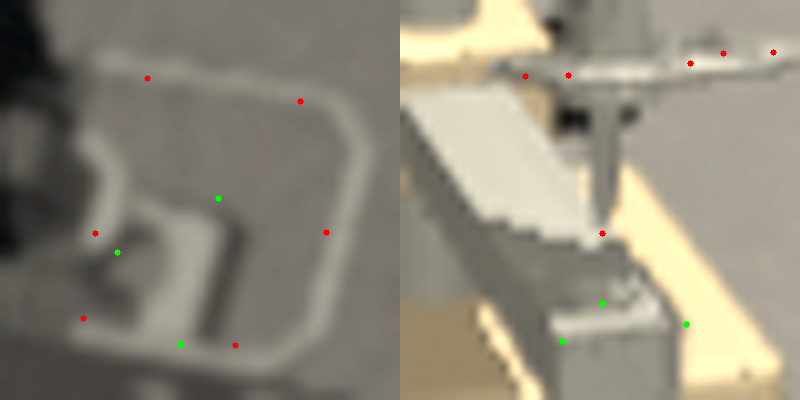

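Pin tip (side, red dot) and loop (top) match the prediction, so robot and cameras agree. Shadow makes the boom edge unclear here, so I'll overlay the boom prediction on the first, unshadowed pictures.

```bash
python3 - <<'E'
from h import *
d=pickle.load(open("c0.pkl","rb")); T,S=d["top"],d["side"]
k=10
def crop(c,x,y,w,h): return np.clip(1.4*cv2.resize(c["frame"][y:y+h,x:x+w,::-1],None,fx=k,fy=k,interpolation=cv2.INTER_CUBIC),0,255).astype(np.uint8)
a=crop(T,190,143,40,40); b=crop(S,294,133,40,40)
yaw=-1.78; h=np.array([.5555,.0625]); ex=ax(yaw); ey=np.array([-ex[1],ex[0],0])
for im,c,x,y in((a,T,190,143),(b,S,294,133)):
    H=np.array([*h,.12]); L=lambda P:[tuple(int(v) for v in (proj(c,p)-[x,y]+.5)*k-.5) for p in P]
    cv2.polylines(im,[np.array(L([H-.05*ex+.018*ey,H+.02*ex+.018*ey,H+.02*ex-.018*ey,H-.05*ex-.018*ey]))],False,(0,255,0),1)
    cv2.polylines(im,[np.array(L([H+.009*(np.cos(t)*ex+np.sin(t)*ey) for t in np.linspace(0,6.28,30)]))],False,(0,0,255),1)
cv2.imwrite("pics/ov2.png",np.hstack([a,b]))
E
```

```text
(no output)
```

View pics/ov2.png

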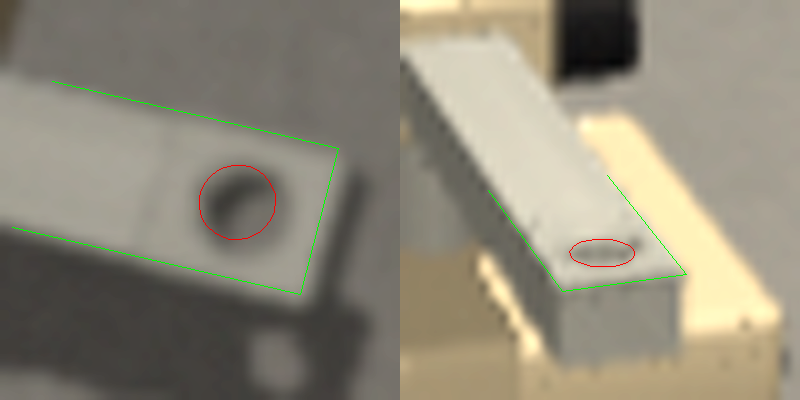

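```bash
cat > s2.py <<'E'
from h import *
from workcell import bot, hand, kinematics, get_obs, vision
T=pickle.load(open("c1.pkl","rb"))["top"]
f=(proj(T,np.array([.5555,.0625,.185])+.017*ax(-1.78))-[202,138]+.5)*10-.5; print("flange edge predicted",f.round(0))
h=np.array([.5537,.062])
f0=get_obs()["wrist_force"]
bot.servo_line([*h,.2255],velocity=.1)
for z in np.arange(.221,.1625,-.004):
    bot.servo_line([*h,z],velocity=.06); o=get_obs(); w=o["wrist_force"]-f0
    print(o["position"].round(4),w.round(1),o["ft_torque"].round(2))
    if np.linalg.norm(w)>8: print("STOP"); break
print(o["time_s"])
E
python3 s2.py
```

```text
flange edge predicted [122. 209.]
[0.5534 0.062  0.2205] [-0.9  0.1  0.2] [ 0.03 -0.03  0.  ]
[0.5535 0.062  0.2166] [-0.2 -0.8  0.6] [ 0.04  0.02 -0.03]
[0.5535 0.062  0.2127] [ 0.3 -1.4  0.7] [ 0.06 -0.02  0.  ]
[0.5535 0.062  0.2087] [-0.4 -0.6  0.7] [-0.03  0.01  0.04]
[0.5535 0.062  0.2047] [-0.7 -0.9  0.4] [ 0.01 -0.04  0.01]
[0.5535 0.062  0.2007] [-1.   0.3  0.4] [ 0.    0.01 -0.  ]
[0.5535 0.062  0.1967] [-0.2 -0.5  0.2] [-0.   -0.04  0.02]
[0.5535 0.062  0.1927] [-0.1 -0.6  1.1] [ 0.05 -0.    0.01]
[0.5535 0.062  0.1887] [ 0.2 -0.2  0.5] [-0.03 -0.05 -0.  ]
[0.5535 0.062  0.1847] [-0.4 -0.9  0.6] [-0.04 -0.02 -0.07]
[0.5535 0.062  0.1807] [-1.2  0.1  0.9] [ 0.04  0.01 -0.01]
[0.5535 0.062  0.1767] [-1.3 -1.   0.7] [-0.02 -0.02  0.02]
[0.5535 0.062  0.1727] [-0.9 -0.1  0.9] [-0.02 -0.06  0.01]
[0.5535 0.062  0.1687] [-0.6 -1.6  0.8] [ 0.02 -0.04 -0.  ]
[0.5536 0.062  0.1648] [-0.3 -0.4  1.1] [-0.   -0.03  0.04]
13.5167
```

It went in without contact force. Now I seat it to light contact and check before letting go.

```bash
cat > s3.py <<'E'
from h import *
from workcell import bot, hand, get_obs, vision
h=np.array([.5537,.062]); f0=get_obs()["wrist_force"]
for z in np.arange(.1635,.157,-.0007):
    bot.servo_line([*h,z],velocity=.03); o=get_obs(); w=o["wrist_force"]-f0
    print(o["position"][2].round(4),w.round(1))
    if w[2]>5: break
d={n:vision.read_camera(n) for n in("side","top")}; pickle.dump(d,open("c2.pkl","wb"))
k=8
def crop(c,x,y,w,h): return np.clip(1.4*cv2.resize(c["frame"][y:y+h,x:x+w,::-1],None,fx=k,fy=k,interpolation=cv2.INTER_CUBIC),0,255).astype(np.uint8)
cv2.imwrite("pics/home.png",np.hstack([crop(d["top"],195,135,50,60),crop(d["side"],290,120,50,60)])); print(get_obs()["time_s"])
E
python3 s3.py
```

```text
0.1646 [-4.   0.1 11.5]
13.8667
```

View pics/home.png

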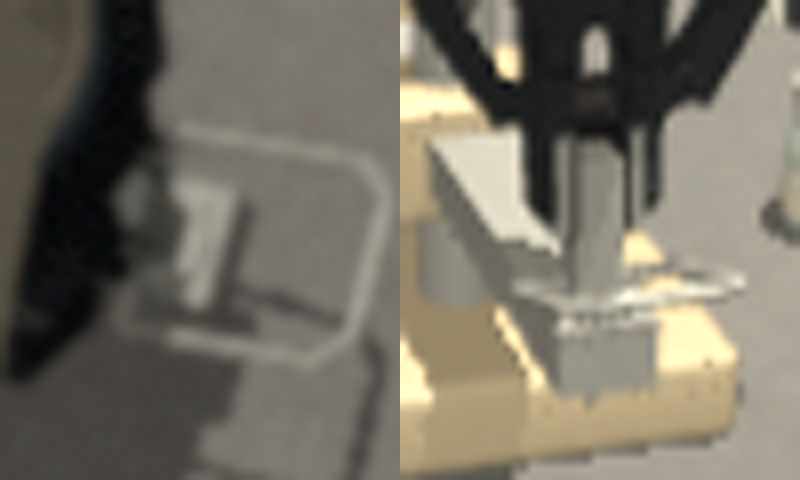

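Flange sits on the boom (contact at the predicted height). The loop is raised and points out past the boom's end (bar at crop (372,230) in the top view). Release, then press the bar down.

```bash
cat > s4.py <<'E'
from h import *
from workcell import bot, hand, get_obs, vision
T=pickle.load(open("c2.pkl","rb"))["top"]
h=np.array([.5537,.062]); ex=ax(-1.78)[:2]
b=ray(T,[241.0,163.3],.147)[:2]-h; print("bar est along",b@ex, "across",b@[-ex[1],ex[0]])
hand.move_gripper(.045); bot.dwell(.2)
bot.servo_line([*h,.25],velocity=.12)
q=h+.068*ex
bot.servo_line([*q,.25],velocity=.15); hand.move_gripper(0.)
bot.servo_line([*q,.185],velocity=.12); bot.dwell(.2); f0=get_obs()["wrist_force"]; print(get_obs()["time_s"])
for z in np.r_[np.arange(.177,.105,-.008),.104]:
    bot.servo_line([*q,z],velocity=.06); o=get_obs(); w=o["wrist_force"]-f0
    print(o["position"].round(4),w.round(1))
    if np.linalg.norm(w)>12: print("STOP"); break
bot.servo_line([*q,.25],velocity=.12); bot.reach([.35,-.1,.35],down(-1.78)); bot.dwell(.3)
d={n:vision.read_camera(n) for n in("side","top")}; pickle.dump(d,open("c3.pkl","wb"))
k=8
def crop(c,x,y,w,h): return np.clip(1.4*cv2.resize(c["frame"][y:y+h,x:x+w,::-1],None,fx=k,fy=k,interpolation=cv2.INTER_CUBIC),0,255).astype(np.uint8)
cv2.imwrite("pics/end.png",np.hstack([crop(d["top"],195,135,50,60),crop(d["side"],290,120,50,60)])); print(get_obs()["time_s"])
E
python3 s4.py
```

```text
bar est along 0.0690536415551511 across 0.0111278535902644
17.3167
[ 0.5392 -0.0045  0.1765] [ 0.  -0.6 -1.8]
[ 0.5392 -0.0045  0.1684] [ 0.6 -0.8 -1.1]
[ 0.5392 -0.0045  0.1605] [ 0.3 -0.2 -0.9]
[ 0.5392 -0.0045  0.1525] [-0.6 -0.6 -1. ]
[ 0.5393 -0.0045  0.1445] [-0.3 -0.8 -1.1]
[ 0.5392 -0.0045  0.1365] [ 0.5 -0.1 -0.6]
[ 0.5392 -0.0045  0.1285] [-0.9 -0.4 -1.8]
[ 0.5392 -0.0045  0.1205] [-0.7 -0.5 -0.8]
[ 0.5392 -0.0045  0.1125] [-0.  -0.7 -1.2]
[ 0.5392 -0.0045  0.1035] [ 0.4 -0.4 -1.9]
22.8667
```

View pics/end.png

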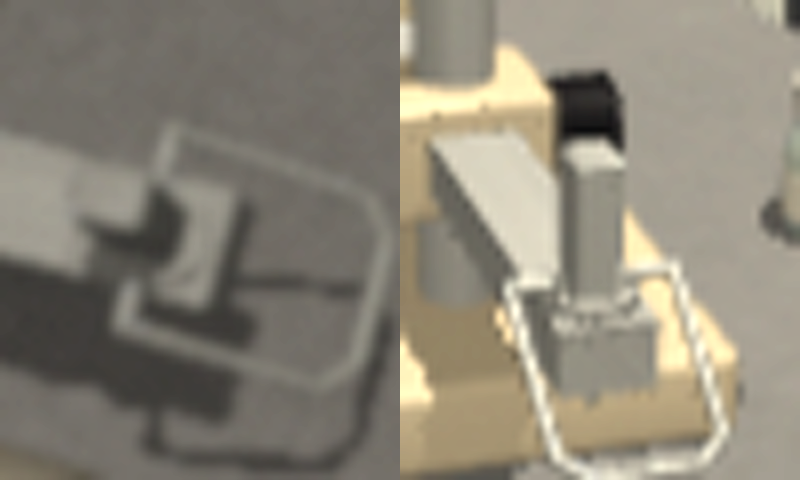

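The loop is down, with the bar at side crop (645,470), well below the boom's lower edge (about 390). The pin is still seated. Quick numeric check of the bar's height before handing in.

```bash
python3 - <<'E'
from h import *
d=pickle.load(open("c3.pkl","rb")); T,S=d["top"],d["side"]
tt=np.array([195+355/8,135+297/8]); ss=np.array([290+242/8,120+468/8])
s=least_squares(lambda p:np.r_[proj(T,p)-tt,proj(S,p)-ss],[.54,0,.09]); print(s.x.round(4),s.fun.round(2))
v=s.x[:2]-[.5537,.062]; print(np.hypot(*v).round(4),np.arctan2(v[1],v[0]).round(3))
E
```

```text
[0.5419 0.0062 0.0846] [ 0.2  -0.34 -0.43  0.03]
0.057 -1.779
```

```bash
python3 -c "
from workcell import hand_in,get_obs
print(get_obs()['time_s']); print(hand_in())"
```

```text
22.8667
the job is handed in; nothing more can be done
None
```

The looped pin is seated in the boom's cross hole with its loop swung down (bar centre at about 85 mm, boom underside at 94 mm), the other two pins were not moved, and the job was handed in at 22.9 s.

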